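Lay the standing bearing down flat on the inspection mat

TASK

A sealed ball bearing and a plain steel setting ring stand on edge on the green mat. With a light push near its top, tip the bearing (the one with the black seal) over so that it lies flat inside the white circle it stands at the edge of; do not lift it. Leave the setting ring standing where it is.

Things in the scene. Friction and masses are not known exactly. Their poses are not given: they have to be found in the camera images.
- bearing: sealed ball bearing, steel, black ring seals; outside diameter 62 mm, bore 35, 14 thick, about 0.15 kg. Stands on edge on the mat (top 62 mm above it); falls by itself past 13 degrees of lean. Origin: centre of the flat face that looks towards its circle's centre; z axis: the bearing's axis, level, pointing from that face through the bearing, away from the circle's centre. Laid down, z points up.
- setting_ring: plain bright steel setting ring without black seal, 66 mm outside diameter, 20 mm thick; stands on edge on the same mat about 0.16 m from the bearing and must stay so. Origin: centre of one flat face; z axis: the ring's axis, level.
- circle_a (a point): centre, on the mat's top, of one of two white circles (104 mm inside the line) on a green rubber mat (150 x 300 x 3 mm, fixed). x points across the mat, the way the part standing here would fall into the circle; y along the mat, from circle_b to circle_a. The bearing or the setting ring stands here, its face 19 to 27 mm from the centre on the -x side, turned by up to 0.12 rad.
- circle_b (a point): centre of the other white circle, 0.16 m from circle_a towards the mat's -y; same size and axes; the other of the two standing parts stands at it in the same manner.
Things that resemble listed ones, but are neither listed nor needed, are in the scene too. What is shaped like the setting_ring but orange or red is not meant. What is shaped like the bearing but red or yellow is not meant.

How it is judged:
By the outcome, as a careful person would: the job done as asked, in the order asked, and still so for the second after the job is handed in, with the robot touching nothing.
It also fails if it takes over 29 s, if anything falls off the work surface, if the arm or the gripper's body presses on something with over 40 N, if the wrist force passes 120 N, or if a joint passes its speed limit or range.

ROBOT

A 6-joint arm with a two-finger parallel gripper is mounted at the origin on a cart in front of the work surface, level with it; the furniture and walls round the work are solid. World frame = base frame: x ahead of the robot, y to its left, z up, the work surface at z = 0. Lengths are in mm, angles in rad, forces in N, time in s.
With the tool pointing down it reaches from about 400 to 925 mm from the base axis. Payload 12.5 kg.
Tool frame: the origin (TCP) lies at the very end of the fingers, on their centre line; the grasp point (between the pads) lies grip_depth behind it (grip_depth is the distance from the TCP to the grasp point, in mm); z points along the fingers, y is the line along which they close (so a half turn about z gives the same grasp; the last joint's range is limited). The gripper opens to 95 mm and grips with 3 to 60 N. Pads are 20 mm wide; open, the fingers measure 119 mm over their backs; the gripper's body (75 mm by 180 mm) begins 59 mm behind the grasp point.
Start: joints at [1.16, 0.491, 1.559, -0, 1.092, -0.106], TCP at [187.548, 596.218, 179.761] pointing down, gripper open.
Joint ranges: [-3.1, 3.1], [-0.84, 2.19], [0.05, 2.79], [-1.13, 4.28], [0.06, 2.93], [-2.69, 2.69]. Speed limits (rad/s): [2.22, 2.22, 2.79, 3.14, 3.14, 3.14].

INTERFACE

Orientations are given as [roll, pitch, yaw] about the fixed x, y, z axes, in that order (R = Rz(yaw) Ry(pitch) Rx(roll)).
In Python, from cell import state, read_camera, job_done, grip_depth gives the robot as it stands.
- The arm moves only by the tool drive_tool, never from a script. Its argument "targets" is a list of rows, each an object with "jaw": the opening, from 0 (shut) to 1 (fully open); "travel": the shift along the tool's x, y, z in m, a list of three; "twist": the turn about the tool's z in rad. In form: [{"jaw": jaw, "travel": [tx, ty, tz], "twist": twist}, ...]. A call has 1 to 8 rows; each row is the pose to reach, as a shift and turn from the pose commanded when the call began, along the tool's axes at that moment; what a row does not reach only later rows make up. A row lasts 1/12 s, in which the tool goes at most 41.7 mm and 7.16 degrees, less where a joint would pass 70% of its speed; a pose out of reach is approached as far as the arm can. A call with a gripper value outside its range is refused whole. The fingers move at their own pace and stop on an object; the grip force is fixed at half the most. Time passes only in rows, so rows that repeat a pose let the fingers close. It gives the time, the measured TCP pose, the force, the opening and the grip force at its end, in the units of the state.
- state(): the state, without advancing time (a new reading comes with each control period).
- read_camera(name): name is "side" or "top" or "wrist"; returns a dict with "frame" (384x512x3 uint8, red, green, blue), "fx", "fy", "cx", "cy" (pixels), "R" (3x3) and "t" (3): a world point X has camera coordinates R X + t. Camera axes: x right, y down, z forward; pixel columns grow to the right and rows downward; lengths in mm; the calibration is good to about 2 mm. A picture is of the moment at which its call begins. There is no depth.
- job_done(): hands the job in; it is judged then, once.
The state is a dict: "t": time; "joints": joint angles; "qvel": joint speeds; "tau": joint torques, N m; "eef_pos": TCP position; "tcp_rot": TCP orientation; "ft_force": force on the tool from outside, world axes, zero at the start; "moment": the same for the moment, N m; "opening": opening from 0.0 (shut) to 1.0 (fully open); "grip_force": force on a finger pad.
Only numpy, scipy, OpenCV 4.12 (cv2) and the standard library are available. Lean on these libraries where they do the work, as an engineer would, in place of code of your own. Each camera call takes 0.05 s, during which the arm holds its last target. There are 200 camera calls.

## Working session

There is one attempt and no reset: what is moved stays moved. The work goes in short steps, Python scripts to look and compute and a tool call to move; the robot and the scene stay as the last step left them, time stands still between calls to the robot, and variables do not carry over. Pictures are saved under pics/ and viewed, at most 10 in all, crops included, and the job is handed in when it is done.

Besides the shell and the picture viewer there is one more tool, called as a command line: name --argument value ..., lists and objects as JSON in quotes. drive_tool: Moves the arm, as the interface text tells. Its arguments: {"type":"object","properties":{"targets":{"type":"array"}},"required":["targets"]}

```bash
mkdir -p pics
python3 - <<'E'
from cell import *
import cv2,numpy as np
a=read_camera("top");b=read_camera("side")
for n,c in(("top",a),("side",b)):
    cv2.imwrite(f"pics/{n}0.png",c["frame"][...,::-1]); print(n,c["fx"],c["fy"],c["cx"],c["cy"],np.round(c["R"],4).tolist(),np.round(c["t"],1))
s=state();print(s,grip_depth)
E
```

```text
top 360.7689007920515 360.7689007920515 253.7362640014077 196.10432898025635 [[0.0036, -0.9998, -0.0204], [-0.9845, 0.0001, -0.1757], [0.1756, 0.0207, -0.9842]] [-113.2  542.8  914.8]
side 393.7401271802953 393.7401271802953 261.31892654483045 185.6612697957527 [[-0.3951, 0.9186, 0.0114], [0.7327, 0.3226, -0.5992], [-0.5541, -0.2284, -0.8005]] [ 345.8 -310.7 1160.2]
{'t': 0.1, 'joints': array([ 1.16040773e+00,  4.91481019e-01,  1.55939029e+00,  2.03186178e-05,
        1.09169741e+00, -1.05606426e-01]), 'qvel': array([-0.0020706 ,  0.00096742, -0.00128989, -0.00142679, -0.00030618,
        0.00077113]), 'tau': array([ 1.83954377e-03, -6.13619256e+01, -2.58606827e+01,  6.93698460e-02,
        4.69918514e-02, -7.73344004e-05]), 'eef_pos': array([187.43048909, 595.97327639, 179.23093262]), 'tcp_rot': array([-3.14062393e+00, -1.20808523e-04,  2.83680105e+00]), 'ft_force': array([ 0.54010864,  0.26313964, -0.39926738]), 'moment': array([-0.01453258, -0.00415036,  0.02720656]), 'grip_force': 0.0, 'opening': 1.0018497565258901} 18.8
```

View pics/top0.png

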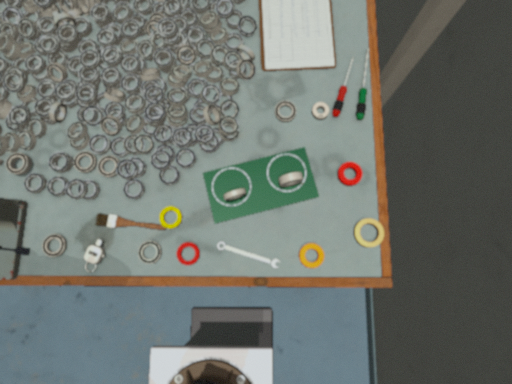

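View pics/side0.png

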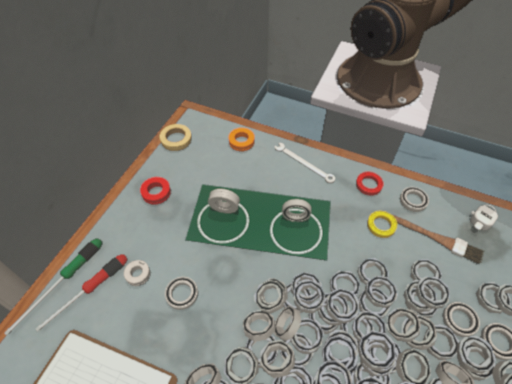

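The top view shows two parts standing on the mat, at (235,194) and (291,179). In the side view they are at (296,210) and (224,201). The one at side (296,210) looks dark-sealed, so I'll enlarge both to confirm.

Run:
```python
import cv2,numpy as np
a=cv2.imread("pics/side0.png")[180:265,180:340];b=cv2.imread("pics/top0.png")[140:225,190:330]
r=lambda i:cv2.resize(i,(790,295),interpolation=cv2.INTER_CUBIC)
a=cv2.resize(a,None,fx=4,fy=4,interpolation=2);b=cv2.resize(b,None,fx=3,fy=3,interpolation=2)
o=np.zeros((600,640,3),np.uint8);o[:340]=a;o[340:595,:420]=b
cv2.imwrite("pics/crop.png",o)
```

```text
(no output)
```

View pics/crop.png

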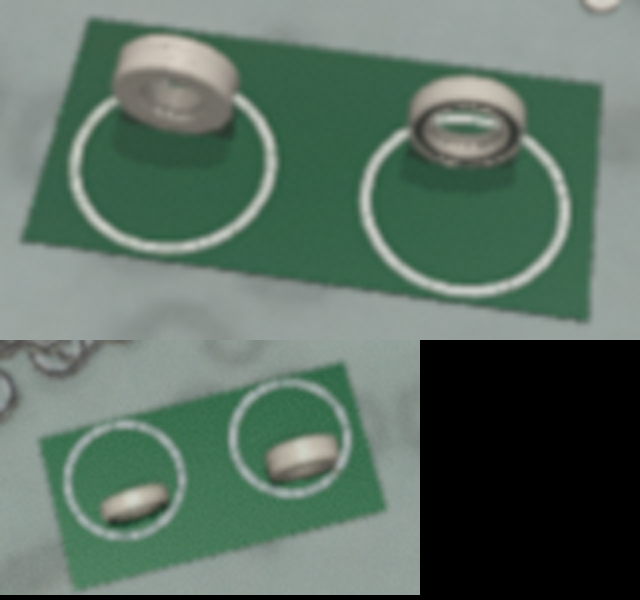

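The part at top (235,194) / side (296,210) shows a black seal and a see-through bore, so it is the bearing. The part at top (291,179) / side (224,201) is thicker, plain and has no seal, so it is the setting ring. The loose rings lying flat and the coloured ones aren't standing on the mat and don't count. Next I'll measure the poses.

```bash
cat > h.py <<'E'
import cv2,numpy as np
from cell import *
def ray(c,p,z):
    R=np.array(c["R"]);o=-R.T@c["t"]
    d=R.T@np.array([(p[0]-c["cx"])/c["fx"],(p[1]-c["cy"])/c["fy"],1]);return o+d*(z-o[2])/d[2]
def proj(c,X):
    q=np.atleast_2d(X)@np.array(c["R"]).T+c["t"];return q[:,:2]/q[:,2:]*[c["fx"],c["fy"]]+[c["cx"],c["cy"]]
E
python3 - <<'E'
from h import *
from scipy.optimize import minimize
cams=[read_camera("top"),read_camera("side")]
ths=[];masks=[]
for c in cams:
    f=c["frame"].astype(int);g=((f[...,1]-f[...,0]>25)&(f[...,1]-f[...,2]>8)).astype(np.uint8)
    n,l,st,_=cv2.connectedComponentsWithStats(g);k=1+np.argmax(st[1:,4]);m=(l==k).astype(np.uint8)
    h=cv2.convexHull(max(cv2.findContours(m,0,1)[0],key=len))
    W=np.array([ray(c,p,3)[:2] for p in h[:,0].astype(float)],np.float32)
    r=cv2.minAreaRect(W);print("mat",r)
    masks.append((m,h))
    b=cv2.boxPoints(r);e=max([b[1]-b[0],b[2]-b[1]],key=np.linalg.norm);e=e/np.linalg.norm(e)
    if e[1]<0:e=-e
    x=np.array([e[1],-e[0]]);th=np.arctan2(x[1],x[0]);ths.append(th)
    for s in(1,-1):print("th",th,"circle", np.array(r[0])+80*s*e)
    # part blobs: inside hull, not green
    inn=cv2.fillConvexPoly(np.zeros_like(m),h,1)
    c["w"]=r
th=np.mean(ths);ctr=np.mean([c["w"][0] for c in cams],0);x=np.array([np.cos(th),np.sin(th)]);y=np.array([-x[1],x[0]])
A=ctr+80*y
a=np.linspace(0,2*np.pi,60)
def pts(u,v,psi,C,r=31,t=14):
    n=-np.array([np.cos(th+psi),np.sin(th+psi)]);s=np.array([-n[1],n[0]]);o=C+u*x+v*y
    P=[np.r_[o+n*d+s*r*np.cos(k),3+r+r*np.sin(k)] for d in(0,t) for k in a];return np.array(P)
def cost(p,C,r,t,bl):
    s=0
    for c,b in zip(cams,bl):
        h=cv2.convexHull(((proj(c,pts(*p,C,r,t)))*16).astype(np.float32)).round().astype(np.int32)
        z=cv2.fillConvexPoly(np.zeros((384,512),np.uint8),h,255,cv2.LINE_AA,4)/255.
        s+=np.abs(z-b).sum()
    return s
vis=[c["frame"][...,::-1].copy() for c in cams]
for name,C,r,t in(("bearing",A,31,14),("ring",A-160*y,33,20)):
    bl=[]
    for c in cams:
        f=c["frame"].astype(int)
        # metal is warm: red>=green ; white line is neutral
        w=(f[...,0]-f[...,1]>-12)&(f[...,0]-f[...,2]>-3)
        w=w.astype(np.uint8)
        q=proj(c,[np.r_[C-30*x,34]])[0]
        z=np.zeros_like(w);cv2.circle(z,tuple(int(v) for v in q),27,1,-1);w&=z
        n,l,st,_=cv2.connectedComponentsWithStats(w);k=1+np.argmax(st[1:,4]);k=(l==k).astype(np.uint8)
        k=cv2.fillPoly(k,[cv2.convexHull(max(cv2.findContours(k,0,1)[0],key=len))],1);bl.append(k.astype(float))
    best=min((minimize(cost,[-u,v,p],args=(C,r,t,bl),method="Nelder-Mead",options=dict(initial_simplex=np.array([[-u,v,p],[-u+5,v,p],[-u,v+5,p],[-u,v,p+.1]]))) for u in(20,26) for v in(-4,4) for p in(-.06,.06)),key=lambda q:q.fun)
    p=best.x;print(name,best.fun,p,"areas",[b.sum() for b in bl],"face ctr",C+p[0]*x+p[1]*y,"dir",th+p[2])
    for v,c,b in zip(vis,cams,bl):
        h=cv2.convexHull(proj(c,pts(*p,C,r,t)).astype(np.float32)).round().astype(np.int32);cv2.polylines(v,[h],True,(0,0,255),1)
        cv2.drawContours(v,cv2.findContours(b.astype(np.uint8),0,1)[0],-1,(255,0,0),1)
v=np.vstack([cv2.resize(vis[0][145:215,200:330],(780,420)[0:2],interpolation=0)[:300] if 0 else cv2.resize(vis[0][145:220,195:325],(520,300),interpolation=0),cv2.resize(vis[1][180:255,195:325],(520,300),interpolation=0)])
cv2.imwrite("pics/fit.png",v)
E
```

```text
mat ((584.2391967773438, -128.51651000976562), (149.744873046875, 299.93170166015625), 14.391502380371094)
th 0.25117907 circle [564.35550117 -51.02690125]
th 0.25117907 circle [ 604.12289238 -206.00611877]
mat ((584.3336181640625, -128.07376098632812), (147.89120483398438, 298.447021484375), 14.691246032714844)
th 0.25641063 circle [564.04480362 -50.6892395 ]
th 0.25641063 circle [ 604.62243271 -205.45828247]
bearing 238.90588235294118 [-8.52920643e+00 -3.67032756e+00  6.54722196e-03] areas [np.float64(186.0), np.float64(762.0)] face ctr [556.86563857 -56.55207037] dir 0.26034207088181166
ring 199.921568627451 [-2.99328484 -3.92993263 -0.00695178] areas [np.float64(311.0), np.float64(798.0)] face ctr [ 602.4620563 -210.2880545] dir 0.24684306959440477
```

View pics/fit.png

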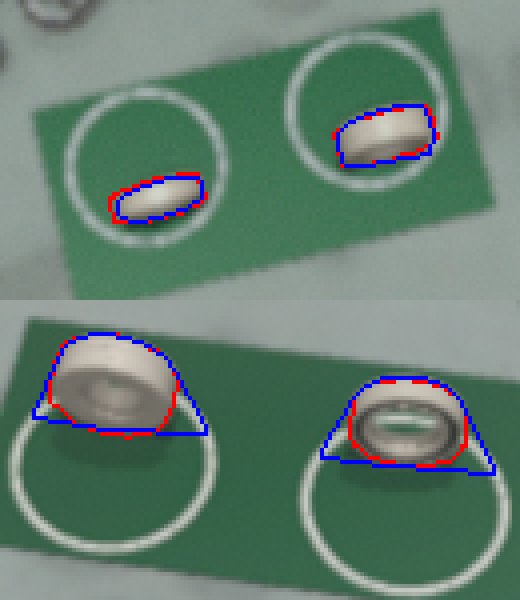

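The silhouette fits match the parts in both views. The bearing's circle-side face is centred at about (557,-57), with the fall direction at about 0.26 rad. The back face is near (543,-60), so I'll approach from behind, toward (495,-73), with the fingers shut.

drive_tool --targets '[{"jaw":0,"travel":[-0.29,-0.22,0],"twist":0},{"jaw":0,"travel":[-0.29,-0.22,0],"twist":0},{"jaw":0,"travel":[-0.29,-0.22,0],"twist":0},{"jaw":0,"travel":[-0.29,-0.22,0],"twist":0},{"jaw":0,"travel":[-0.29,-0.22,0],"twist":0},{"jaw":0,"travel":[-0.29,-0.22,0],"twist":0},{"jaw":0,"travel":[-0.29,-0.22,0],"twist":0},{"jaw":0,"travel":[-0.29,-0.22,0],"twist":0}]'

```text
t: 0.87
eef_pos: [381.1, 322.6, 179.8]
tcp_rot: [3.141, 0.0, 2.837]
ft_force: [1.1, 1.0, 0.1]
opening: 0.495
grip_force: 0.0
```

drive_tool --targets '[{"jaw":0,"travel":[-0.214,-0.347,0],"twist":-0.56},{"jaw":0,"travel":[-0.214,-0.347,0],"twist":-0.56},{"jaw":0,"travel":[-0.214,-0.347,0],"twist":-0.56},{"jaw":0,"travel":[-0.214,-0.347,0],"twist":-0.56},{"jaw":0,"travel":[-0.214,-0.347,0],"twist":-0.56},{"jaw":0,"travel":[-0.214,-0.347,0],"twist":-0.56},{"jaw":0,"travel":[-0.214,-0.347,0],"twist":-0.56},{"jaw":0,"travel":[-0.214,-0.347,0],"twist":-0.56}]'

```text
t: 1.53
eef_pos: [455.5, 27.6, 179.9]
tcp_rot: [3.142, 0.0, -2.886]
ft_force: [1.7, 1.4, -0.1]
opening: 0.007
grip_force: 0.0
```

```bash
cat >> h.py <<'E'
def delta(T,yaw):
    s=state();p=s["eef_pos"];w=s["tcp_rot"][2];d=np.array(T)-p
    x=np.array([np.cos(w),np.sin(w),0]);y=np.array([np.sin(w),-np.cos(w),0])
    print("t",s["t"],"pos",p.round(1),"yaw",w,"travel mm",(d@x).round(1),(d@y).round(1),-d[2].round(1),"twist",(w-yaw+np.pi)%(2*np.pi)-np.pi)
E
python3 -c "
from h import *
delta([495,-73,56],3.40)"
```

```text
t 1.5333 pos [455.5  27.6 179.9] yaw -2.8858714772786174 travel mm -12.8 -107.3 123.9 twist -0.0026861700990306048
```

drive_tool --targets '[{"jaw":0,"travel":[-0.008,-0.1,0.03],"twist":0},{"jaw":0,"travel":[-0.008,-0.1,0.03],"twist":0},{"jaw":0,"travel":[-0.008,-0.1,0.06],"twist":0},{"jaw":0,"travel":[-0.008,-0.1,0.1],"twist":0},{"jaw":0,"travel":[-0.008,-0.1,0.12],"twist":0},{"jaw":0,"travel":[-0.008,-0.1,0.12],"twist":0},{"jaw":0,"travel":[-0.008,-0.1,0.12],"twist":0},{"jaw":0,"travel":[-0.008,-0.1,0.12],"twist":0}]'

```text
t: 2.2
eef_pos: [489.1, -65.2, 61.0]
tcp_rot: [-3.141, 0.001, -2.886]
ft_force: [0.3, 1.1, 0.7]
opening: 0.006
grip_force: 0.0
```

```bash
python3 -c "
from h import *
delta([533.7,-62.7,56],3.40)
v=[cv2.resize(read_camera('top')['frame'][140:230,180:340],(640,300)),cv2.resize(read_camera('side')['frame'][130:260,180:380],(640,300))]
cv2.imwrite('pics/pre.png',np.vstack(v)[...,::-1])"
```

```text
t 2.2 pos [489.1 -65.2  61. ] yaw -2.8859503375062676 travel mm -43.7 -8.9 5.0 twist -0.002765030326681739
```

View pics/pre.png

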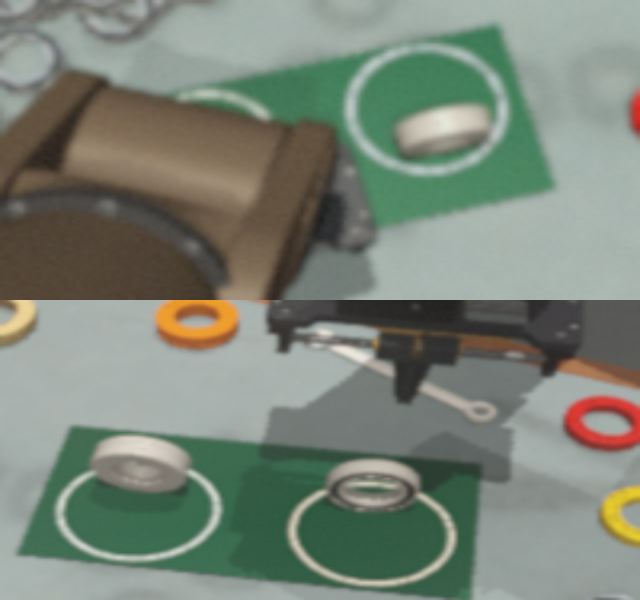

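The shut fingers (tips at crop (405,400)) are behind the bearing (373,480), and both parts are still standing. I expect contact after about 44 mm, so I'll close in and then push slowly.

drive_tool --targets '[{"jaw":0,"travel":[-0.01,-0.009,0.006],"twist":0},{"jaw":0,"travel":[-0.02,-0.009,0.006],"twist":0},{"jaw":0,"travel":[-0.03,-0.009,0.006],"twist":0},{"jaw":0,"travel":[-0.035,-0.009,0.006],"twist":0},{"jaw":0,"travel":[-0.039,-0.009,0.006],"twist":0},{"jaw":0,"travel":[-0.043,-0.009,0.006],"twist":0},{"jaw":0,"travel":[-0.046,-0.009,0.006],"twist":0},{"jaw":0,"travel":[-0.049,-0.009,0.006],"twist":0}]'

```text
t: 2.97
eef_pos: [538.2, -61.3, 53.8]
tcp_rot: [3.141, -0.0, -2.886]
ft_force: [-0.2, -0.4, 0.5]
opening: 0.003
grip_force: 0.0
```

drive_tool --targets '[{"jaw":0,"travel":[-0.003,0,0],"twist":0},{"jaw":0,"travel":[-0.006,0,0],"twist":0},{"jaw":0,"travel":[-0.009,0,0],"twist":0},{"jaw":0,"travel":[-0.009,0,0],"twist":0}]'

```text
t: 3.3
eef_pos: [547.3, -59.2, 53.7]
tcp_rot: [-3.142, 0.0, -2.886]
ft_force: [-0.6, -0.3, -0.2]
opening: 0.001
grip_force: 0.0
```

```bash
python3 -c "
from h import *
delta([533.7,-62.7,56],3.40)
v=[cv2.resize(read_camera('side')['frame'][150:260,180:340],(640,440))]
cv2.imwrite('pics/mid.png',np.vstack(v)[...,::-1])"
```

```text
t 3.3 pos [547.3 -59.2  53.7] yaw -2.8863392422020175 travel mm 14.1 0.1 -2.3 twist -0.00315393502243122
```

View pics/mid.png

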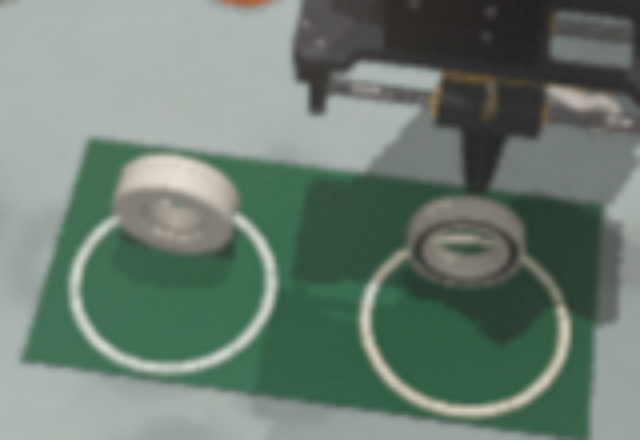

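The bearing hasn't moved yet (same outline, crop x 410–525). The finger at x≈482 sits a few mm to the right of its centre, so I'll shift 4 mm and keep pushing slowly.

drive_tool --targets '[{"jaw":0,"travel":[0.003,-0.004,0],"twist":0},{"jaw":0,"travel":[0.0,-0.004,0],"twist":0},{"jaw":0,"travel":[-0.003,-0.004,0],"twist":0},{"jaw":0,"travel":[-0.006,-0.004,0],"twist":0},{"jaw":0,"travel":[-0.009,-0.004,0],"twist":0},{"jaw":0,"travel":[-0.009,-0.004,0],"twist":0}]'

```text
t: 3.85
eef_pos: [557.2, -60.7, 53.7]
tcp_rot: [-3.141, 0.001, -2.886]
ft_force: [-1.1, -0.4, 0.1]
opening: 0.004
grip_force: 0.0
```

```bash
python3 -c "
from h import *
delta([533.7,-62.7,56],3.40)
c=read_camera('side');print(proj(c,state()['eef_pos']))
v=[cv2.resize(c['frame'][150:260,180:340],(640,440))]
cv2.imwrite('pics/mid2.png',np.vstack(v)[...,::-1])"
```

```text
t 3.85 pos [557.2 -60.7  53.7] yaw -2.8862251684062334 travel mm 23.3 4.0 -2.3 twist -0.0030398612266466785
[[295.14452265 207.46148038]]
```

View pics/mid2.png

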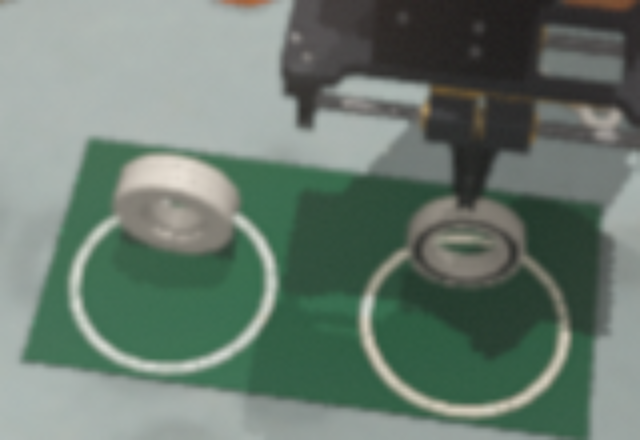

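The finger has moved 10 mm without moving the bearing. Its tip (467,207) seems to overlap the rim in the image, so I need a closer check with the wrist camera and the model overlaid.

Run:
```python
from h import *
s=read_camera('side');w=read_camera('wrist');t=read_camera('top')
p=state()['eef_pos']
def up(c,x0,y0,W,H,k,pts):
    i=cv2.resize(c['frame'][y0:y0+H,x0:x0+W],None,fx=k,fy=k,interpolation=2)[...,::-1].copy()
    for q,col in pts:
        u=(proj(c,q)[0]-[x0,y0]+.5)*k;cv2.circle(i,tuple(int(v) for v in u),2,col,-1)
    return i
d=np.array([.966,.257,0]);f=np.array([556.9,-56.6,34])
P=[(p,(0,0,255)),(p+[0,0,25],(0,128,255)),(f+[0,0,31],(255,0,0)),(f-14*d+[0,0,31],(255,255,0))]
a=up(s,260,165,66,75,6,P)[:450,:396]
b=cv2.resize(w['frame'],(400,300),interpolation=cv2.INTER_AREA)[...,::-1].copy()
for q,col in P:
    u=(proj(w,q)[0])*400/512;print(u);cv2.circle(b,tuple(int(v) for v in u),2,col,-1)
o=np.zeros((600,800,3),np.uint8);o[:450,:396]=a;o[:300,400:]=b
c=up(t,190,140,100,72,4,P);o[305:593,400:]=c
cv2.imwrite('pics/chk.png',o);print(p)
```

```text
[202.76034577 168.56842379]
[202.85529837 179.09824316]
[207.85827994 174.84603732]
[207.86965551 157.48353934]
[556.45042359 -60.78344349  53.68487635]
```

View pics/chk.png

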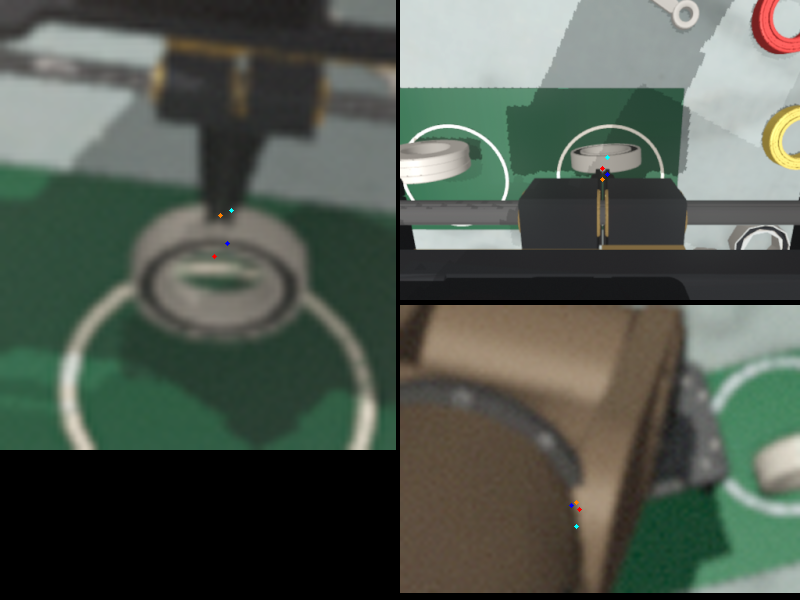

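Run:
```python
from h import *
s=read_camera('side');w=read_camera('wrist')
g=lambda c:c['frame'].astype(int).mean(2).astype(int)
print(g(w)[200:240,250:272:2]);print(g(s)[192:216,292:304])
from scipy.optimize import least_squares
for ws,sv in((214,202),(218,202),(222,202),(226,202)):
    r=least_squares(lambda X:np.r_[proj(w,X)[0]-[259.8,ws],proj(s,X)[0]-[296.7,sv]],[550,-60,70]);print(ws,r.x.round(1),r.cost)
print(-np.array(w['R']).T@w['t'],state()['eef_pos'],np.array(w['R'])[2])
```

```text
[[166 145 145 145 150 150 151 152 155 155 157]
 [181 156 156 157 158 158 158 158 158 159 159]
 [181 156 157 158 159 160 160 159 159 159 159]
 [170 157 158 158 160 160 160 159 159 159 160]
 [156 157 158 158 160 160 160 160 159 159 159]
 [155 157 158 158 159 160 160 159 159 159 159]
 [156 157 157 158 160 160 159 160 160 159 159]
 [156 157 157 158 159 159 159 159 159 159 159]
 [156 157 157 158 159 159 160 159 159 159 159]
 [156 157 158 158 159 159 159 159 159 159 159]
 [156 157 158 158 159 159 159 159 159 159 159]
 [156 157 157 158 158 159 159 159 159 159 159]
 [156 156 158 158 159 159 159 159 159 160 159]
 [156 156 157 158 159 159 159 159 159 159 159]
 [155 157 157 158 158 159 159 159 159 159 159]
 [156 145 146 154 158 159 153 148 147 159 159]
 [139 102 102 142 158 159 135 103 103 148 158]
 [114  40  39 134 158 159 122  39  40 132 159]
 [114  39  39 116 144 143 108  39  39 132 159]
 [105  39  39  70 108 102  70  39  39 120 157]
 [ 91  38  39  43  86  76  42  38  38 100 144]
 [ 78  39  40  43  75  65  42  38  38  76 107]
 [ 53  38  39  42  57  52  41  38  39  42  51]
 [ 38  38  39  42  
[... 1599 characters left out ...]
112 113 113 112 109 106 102  97  91  90  96  98]
 [154 159 161 159 157 151 138 125 104  94  97 104]
 [129 130 131 128 129 127 119 115 116 122 121 113]
 [ 81  77  76  77  78  77  76  76  82  94 100 103]
 [ 92  80  72  65  63  59  57  58  64  75  90 101]
 [129 118 108  93  86  84  84  86  93 101 105 106]
 [139 128 121 117 115 112 113 112 113 114 112 109]
 [135 127 124 123 123 122 121 120 117 115 113 111]]
214 [551.3 -61.9  66.1] 0.2592349017300514
218 [553.  -61.5  68.5] 0.2508531322442046
222 [554.6 -61.1  71. ] 0.24270108502072393
226 [556.2 -60.7  73.3] 0.23477270944464718
[493.0654771  -77.9856224  258.39524457] [556.43473519 -60.83501985  53.72068934] [ 0.22884301  0.06074153 -0.97156644]
```

Triangulating the tip from the side and wrist views puts it at z≈67, not the reported 53.7. So the fingers are passing just over the rim (top at z 65), and nothing has been touched. I'll back off 34 mm, go 16 mm lower and check before pushing.

drive_tool --targets '[{"jaw":0,"travel":[0.02,0,0],"twist":0},{"jaw":0,"travel":[0.034,0,0],"twist":0},{"jaw":0,"travel":[0.034,0,0],"twist":0},{"jaw":0,"travel":[0.034,0,0.008],"twist":0},{"jaw":0,"travel":[0.034,0,0.016],"twist":0},{"jaw":0,"travel":[0.034,0,0.016],"twist":0},{"jaw":0,"travel":[0.034,0,0.016],"twist":0}]'

```text
t: 4.73
eef_pos: [523.8, -69.3, 36.9]
tcp_rot: [3.141, -0.001, -2.886]
ft_force: [0.4, 0.3, -0.3]
opening: 0.005
grip_force: 0.0
```

Run:
```python
from h import *
s=read_camera('side');w=read_camera('wrist');p=state()['eef_pos'];print(p,proj(s,p),proj(w,p))
a=cv2.resize(s['frame'][165:240,260:326],None,fx=6,fy=6,interpolation=2);b=cv2.resize(w['frame'][150:250,200:320],(400,333),interpolation=2)
o=np.zeros((450,800,3),np.uint8);o[:,:396]=a;o[:333,400:]=b;cv2.imwrite('pics/chk2.png',o[...,::-1])
```

```text
[523.93791738 -69.32516814  37.46978039] [[296.09379386 198.71144674]] [[259.47703941 216.12010525]]
```

View pics/chk2.png

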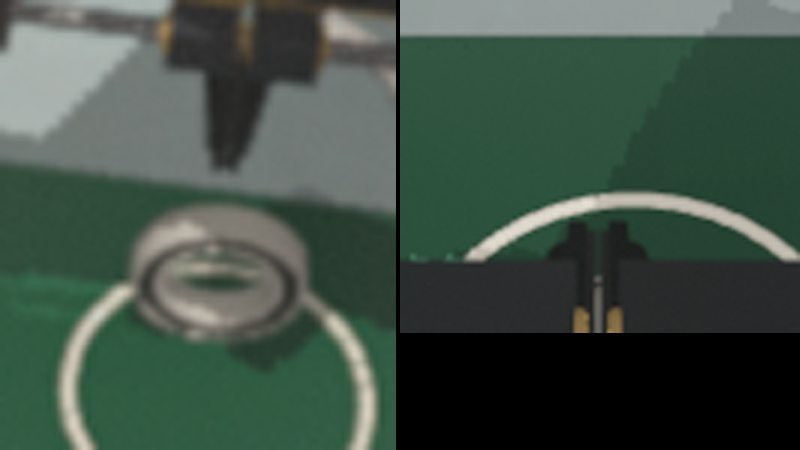

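In the side view the tip at (225,168) is now unobstructed and sits clearly behind the bearing. It has the same offset from the reported pose as before, so its true z is about 50–55, which is right for pushing near the top. Pushing slowly.

drive_tool --targets '[{"jaw":0,"travel":[-0.006,0,0],"twist":0},{"jaw":0,"travel":[-0.01,0,0],"twist":0},{"jaw":0,"travel":[-0.013,0,0],"twist":0},{"jaw":0,"travel":[-0.016,0,0],"twist":0},{"jaw":0,"travel":[-0.019,0,0],"twist":0},{"jaw":0,"travel":[-0.022,0,0],"twist":0},{"jaw":0,"travel":[-0.025,0,0],"twist":0},{"jaw":0,"travel":[-0.028,0,0],"twist":0}]'

```text
t: 5.5
eef_pos: [551.0, -62.3, 37.7]
tcp_rot: [3.142, 0.0, -2.886]
ft_force: [0.9, 0.1, 0.0]
opening: 0.005
grip_force: 0.0
```

```bash
cat >> h.py <<'E'
def chk():
    c=read_camera('side')['frame'].astype(int);r=cv2.imread('pics/side0.png')[...,::-1].astype(int)
    d=np.abs(c-r).max(2)
    w=lambda f:((f[...,0]-f[...,1]>-12))
    m=w(c)[205:250,280:315];print(m.sum(),w(r)[205:250,280:315].sum())
    g=c.mean(2).astype(int)
    print("col296",g[188:245:2,296]);print("ref   ",r.mean(2).astype(int)[188:245:2,296])
E
python3 -c "
from h import *
chk()"
```

```text
492 422
col296 [ 46  39  36  40  40  44  48  54  79 100 109 127  58 114 124 125  83  62
  49  49  49  49  62  67  69  70  69  71  71]
ref    [158 158 157 159 122 101 187 194 167 108 136 158  78 127 154 159  78  68
  62  63  71  76  77  77  78  77  77  79  79]
```

Run:
```python
from h import *
np.set_printoptions(linewidth=200)
g=read_camera('side')['frame'].mean(2).astype(int);r=cv2.imread('pics/side0.png').mean(2).astype(int)
print(g[190:226,280:314:2]);print(r[190:226,280:314:2])
w=read_camera('wrist');G=w['frame'].mean(2).astype(int)
print(G[150:236:3,215:310:5])
```

```text
[[119 119 119 120 119 120  78  38  41  42  40  45  77  74  66  67 115]
 [118 118 120 119 120 119  81  37  40  41  35  50 106 106 105  95 117]
 [118 119 119 120 119 121  89  38  41  39  39  64 116 117 116 113 119]
 [114 117 117 120 120 120  90  37  40  39  37  75 119 119 117 117 119]
 [ 90  97 104 114 115 116  89  38  39  40  37  85 119 119 117 117 118]
 [ 65  71  79  87  92  96  77  40  40  39  39  99 120 119 118 118 118]
 [ 60  59  59  65  68  71  60  37  41  39  43 105 115 117 119 118 118]
 [ 60  58  57  58  57  58  52  39  41  40  41  84  91 102 111 114 116]
 [ 60  60  60  58  57  61  60  35  41  36  45  65  67  74  83  86  97]
 [ 61  59  60  57  68  88  81  37  43  39  60  73  61  57  59  55  67]
 [ 59  60  58  70 104 126 105  42  44  38  81 105  80  59  49  47  48]
 [ 61  60  62 102 128 133 113  53  49  52 103 120 107  78  47  49  46]
 [ 60  59  78 119 130 125 119  62  51  76 118 122 119 103  60  46  47]
 [ 59  63  99 121 120 120 121  71  57  88 124 122 120 115  87  46  48]
 [ 59  70 110 116 117 118 117  79  73  95 122 121 121 118 103  58  47]
 [ 61  81 112 115 112  93  84  78  
[... 5605 characters left out ...]
40 139 131 153 169 177 156 159 159 156 147 137 144 121  72 133 141]
 [ 80 147 109  44 131 165 166 144 147 150 155 156 132  92 109 142 150 146 140]
 [ 66 150 162 165 159 148 124  92  55 127  83 146 150 155 154 152 150 146 140]
 [ 65 149 161 168 173 177 155 104  37 101  36 159 157 156 154 152 149 146 140]
 [ 66 149 161 167 173 166 154  57  38  76  37 129 157 155 154 152 150 146 141]
 [ 64 134 149 168 150 152  75  37  39  76  36  36 157 155 154 152 149 146 141]
 [ 66  75  79  81  81  82  43  43  38  76  39  44  75  83  83  82  80  79  76]
 [ 47  48  47  47  45  45  46  46  37  76  39  45  45  46  45  44  44  44  45]
 [ 47  47  48  47  45  45  45  45  38  75  40  46  46  45  45  45  44  44  44]]
```

Run:
```python
from h import *
np.set_printoptions(linewidth=200)
from scipy.optimize import least_squares
s=read_camera('side');w=read_camera('wrist');st=state();p=st['eef_pos'];print(p,st['tcp_rot'],st['ft_force'],st['tau'].round(2),st['opening'])
d=np.array([.966,.257,0]);f=np.array([556.9,-56.6,34]);e=np.array([-.257,.966,0])
for n,X in(("tcp",p),("backtop",f-14*d+[0,0,31]),("fronttop",f+[0,0,31]),("backbot",f-14*d-[0,0,31]),("backL",f-14*d-31*e),("backR",f-14*d+31*e)):print(n,"wrist",proj(w,X)[0].round(1),"side",proj(s,X)[0].round(1))
for sv in(199,201,203):
    r=least_squares(lambda X:np.r_[proj(w,X)[0]-[259.8,216],proj(s,X)[0]-[296.5,sv]],[550,-60,70]);print(sv,r.x.round(1),r.cost)
g=w['frame'].mean(2).astype(int);print(g[192:234,[230,240,245,250,255,260,265,270,275,280,290]])
```

```text
[550.59655292 -62.35635784  37.67884705] [ 3.14144164e+00 -1.49367763e-04 -2.88631059e+00] [ 0.86732261 -0.22563778  0.18536754] [ 7.000e-02 -5.814e+01 -1.729e+01 -4.000e-02  5.000e-02  0.000e+00] 0.002933799877534969
tcp wrist [259.5 215.9] side [294.8 209.1]
backtop wrist [266.7 219.8] side [298.1 199.6]
fronttop wrist [266.7 243.4] side [297.4 205.1]
backbot wrist [264.7 193.1] side [295.6 215.6]
backL wrist [217.6 204.8] side [282.5 206. ]
backR wrist [313.6 204.4] side [311.2 209.7]
199 [542.6 -64.4  63.8] 0.027084294387851298
201 [544.1 -63.9  58.9] 0.11763164680207781
203 [545.6 -63.4  53.9] 0.2712115619507163
[[ 67  67  68  68  69  57  57  57  57  56  55]
 [ 67  68  68  67  68  57  56  57  56  57  56]
 [ 67  67  67  68  68  57  56  56  57  56  56]
 [ 67  67  68  68  67  57  57  57  57  56  57]
 [ 67  67  68  68  65  65  84 101  99  98  65]
 [ 67  67  67  74 120 134 122 124 115 126 114]
 [ 67  64 100 150 142 141 123 115 103 113 120]
 [ 68 103 146 153 125 119 127 131 129 120  78]
 [ 66 138 138 123 136 145 150 150 147 142 102]
 [ 85 122 123 162 150 153 154 153 150 145 127]
 [137
[... 799 characters left out ...]
 177 154 104  37 100  36 158 157 155 152]
 [168 177 155  91  38  76  37 158 157 156 152]
 [167 177 154  83  38  76  36 158 157 156 152]
 [167 173 154  57  37  76  36 129 156 155 152]
 [164 161 143  36  36  76  35  48 156 155 152]
 [154 152 113  34  37  76  36  35 156 156 152]
 [147 152  75  34  38  76  36  36 156 155 152]
 [147 153  44  36  38  77  35  35 157 155 152]
 [128 133  38  38  38  77  37  37 134 136 133]
 [ 81  82  44  43  37  76  39  42  76  83  82]
 [ 47  45  46  45  38  76  40  46  46  46  45]
 [ 48  46  44  45  37  76  40  44  45  45  44]
 [ 47  45  44  45  37  75  39  46  45  45  44]
 [ 46  45  45  45  36  76  39  45  45  44  44]
 [ 47  45  45  45  39  75  38  45  45  45  44]]
```

The wrist view now shows the fingertips just behind the back face (row 216, with the face spanning 196–220), right at contact and below the rim. I'll keep pushing.

drive_tool --targets '[{"jaw":0,"travel":[-0.003,0,0],"twist":0},{"jaw":0,"travel":[-0.006,0,0],"twist":0},{"jaw":0,"travel":[-0.009,0,0],"twist":0},{"jaw":0,"travel":[-0.009,0,0],"twist":0}]'

```text
t: 6.08
eef_pos: [560.1, -60.0, 37.8]
tcp_rot: [-3.141, 0.001, -2.886]
ft_force: [-0.6, 0.0, 0.4]
opening: 0.001
grip_force: 0.0
```

```bash
python3 -c "
from h import *
chk();print(state()['ft_force'])"
```

```text
492 422
col296 [ 49  47  45  39  40  41  44  48  40  41 103 128  61 115 122 125  84  58
  48  47  47  48  47  50  64  69  69  71  71]
ref    [158 158 157 159 122 101 187 194 167 108 136 158  78 127 154 159  78  68
  62  63  71  76  77  77  78  77  77  79  79]
[-0.62970827  0.06462476  0.45039504]
```

The bearing still hasn't moved. In every view the tip is consistent with ending about 32 mm above the reported TCP, once the 20 mm finger width is counted. So its true z is now about 70, just over the rim. I'll back off and lower another 16 mm.

drive_tool --targets '[{"jaw":0,"travel":[0.02,0,0],"twist":0},{"jaw":0,"travel":[0.042,0,0],"twist":0},{"jaw":0,"travel":[0.042,0,0],"twist":0},{"jaw":0,"travel":[0.042,0,0.008],"twist":0},{"jaw":0,"travel":[0.042,0,0.016],"twist":0},{"jaw":0,"travel":[0.042,0,0.016],"twist":0},{"jaw":0,"travel":[0.042,0,0.016],"twist":0}]'

```text
t: 6.72
eef_pos: [519.0, -70.5, 20.9]
tcp_rot: [3.141, -0.001, -2.886]
ft_force: [-0.5, -0.1, 0.4]
opening: 0.004
grip_force: 0.0
```

Run:
```python
from h import *
np.set_printoptions(linewidth=200)
from scipy.optimize import least_squares
s=read_camera('side');w=read_camera('wrist');p=state()['eef_pos'];print(p)
print(s['frame'].mean(2).astype(int)[180:206,288:308:2]);print(w['frame'].mean(2).astype(int)[206:226,246:276:2])
```

```text
[519.14264169 -70.60320904  21.46687166]
[[109 108  91  51  44  48  43  45  48  45]
 [118 119 108  55  42  44  43  41  56  67]
 [119 120 113  55  41  40  39  39  78 107]
 [118 119 112  55  39  42  38  42  97 118]
 [119 120 114  55  37  45  38  44 109 119]
 [119 120 116  60  39  51  39  51 113 118]
 [120 120 119  65  39  50  39  64 116 117]
 [121 119 119  63  39  45  37  76 118 116]
 [119 120 117  64  40  43  39  82 119 117]
 [119 119 118  63  40  42  43  98 119 118]
 [120 119 118  67  42  44  46 111 118 117]
 [119 118 117  70  42  42  52 114 118 116]
 [119 119 119  81  44  43  67 115 119 118]
 [119 119 118 100  47  47  90 117 117 117]
 [115 115 117 106  52  53 108 119 118 118]
 [ 91  97 105 101  63  62 112 119 119 118]
 [ 67  73  79  80  72  72 101 114 114 116]
 [ 60  59  61  62  62  65  77  90  90  99]
 [ 59  60  65  69  70  68  64  63  62  68]
 [ 66  79  90  97  99  98  88  71  54  47]
 [ 90 124 126 116 118 118 114 103  73  52]
 [126 166 165 139 125 122 122 119 106  73]
 [163 179 183 178 147 121 121 121 119 102]
 [174 181 185 187 171 131 123 122 119 114]
 [174 171 167 158 153 139 1
[... 620 characters left out ...]
2  51]
 [ 62  62  61  58  58  60  62  57  51  49  49  52  51  52  52]
 [ 61  58  53  46  45  57  61  56  46  41  40  48  53  51  51]
 [ 62  56  41  32  32  53  62  56  43  31  30  44  52  51  51]
 [ 61  56  40  31  32  49  57  52  42  30  29  43  52  51  52]
 [ 61  54  40  31  32  40  49  44  37  30  30  42  51  51  51]
 [ 62  51  38  32  30  38  43  41  34  31  29  49  65  66  65]
 [ 61  51  37  30  32  39  52  52  34  29  30  78 150 150 150]
 [ 58  44  32  31  30  37  82  75  33  29  30  73 152 180 185]
 [ 45  34  31  31  31  38  99  87  35  29  31  30  48 148 185]
 [ 33  29  31  31  31  37  99  87  36  30  30  30  29  72 180]
 [ 28  30  30  30  30  38  99  76  35  29  29  30  30  30 140]]
```

drive_tool --targets '[{"jaw":0,"travel":[-0.005,0,0],"twist":0},{"jaw":0,"travel":[-0.009,0,0],"twist":0},{"jaw":0,"travel":[-0.012,0,0],"twist":0},{"jaw":0,"travel":[-0.015,0,0],"twist":0},{"jaw":0,"travel":[-0.018,0,0],"twist":0},{"jaw":0,"travel":[-0.021,0,0],"twist":0},{"jaw":0,"travel":[-0.024,0,0],"twist":0},{"jaw":0,"travel":[-0.024,0,0],"twist":0}]'

```text
t: 7.48
eef_pos: [542.6, -64.5, 21.7]
tcp_rot: [-3.141, 0.0, -2.886]
ft_force: [-0.6, -0.2, 0.1]
opening: 0.001
grip_force: 0.0
```

```bash
python3 -c "
from h import *
chk()"
```

```text
515 422
col296 [ 47  43  42  38  42  42  44  42  77 127 126 125  89 112 129 129  96  69
  49  51  62  69  70  68  69  69  71  71  71]
ref    [158 158 157 159 122 101 187 194 167 108 136 158  78 127 154 159  78  68
  62  63  71  76  77  77  78  77  77  79  79]
```

The bearing has started to lean: the column profile has shifted. Continuing.

drive_tool --targets '[{"jaw":0,"travel":[-0.003,0,0],"twist":0},{"jaw":0,"travel":[-0.006,0,0],"twist":0},{"jaw":0,"travel":[-0.009,0,0],"twist":0},{"jaw":0,"travel":[-0.012,0,0],"twist":0},{"jaw":0,"travel":[-0.012,0,0],"twist":0},{"jaw":0,"travel":[-0.012,0,0],"twist":0}]'

```text
t: 8.03
eef_pos: [553.7, -61.5, 21.7]
tcp_rot: [3.142, 0.0, -2.886]
ft_force: [-0.3, 1.2, 0.7]
opening: 0.003
grip_force: 0.0
```

```bash
python3 -c "
from h import *
chk()"
```

```text
714 422
col296 [ 52  55  53  46  41  39  39  41  40  39  61  86  51  46  45  81  60 118
 119  84  48  48  52  66  67 131 140 138 150]
ref    [158 158 157 159 122 101 187 194 167 108 136 158  78 127 154 159  78  68
  62  63  71  76  77  77  78  77  77  79  79]
```

The profile has changed completely, which suggests it fell. I'll retreat back and up, then take the final look.

drive_tool --targets '[{"jaw":0,"travel":[0.03,0,-0.01],"twist":0},{"jaw":0,"travel":[0.06,0,-0.04],"twist":0},{"jaw":0,"travel":[0.09,0,-0.08],"twist":0},{"jaw":0,"travel":[0.1,0,-0.12],"twist":0},{"jaw":0,"travel":[0.1,0,-0.15],"twist":0},{"jaw":0,"travel":[0.1,0,-0.15],"twist":0},{"jaw":0,"travel":[0.1,0,-0.15],"twist":0},{"jaw":0,"travel":[0.1,0,-0.15],"twist":0}]'

```text
t: 8.75
eef_pos: [456.6, -86.8, 171.5]
tcp_rot: [3.142, 0.0, -2.886]
ft_force: [0.1, 0.1, -0.4]
opening: 0.007
grip_force: 0.0
```

```bash
python3 -c "
from h import *
s=read_camera('side')['frame'][170:270,180:340];w=read_camera('wrist')['frame']
cv2.imwrite('pics/final.png',np.hstack([cv2.resize(s,(480,300),interpolation=2),cv2.resize(w,(320,300))])[...,::-1])"
```

```text
(no output)
```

View pics/final.png

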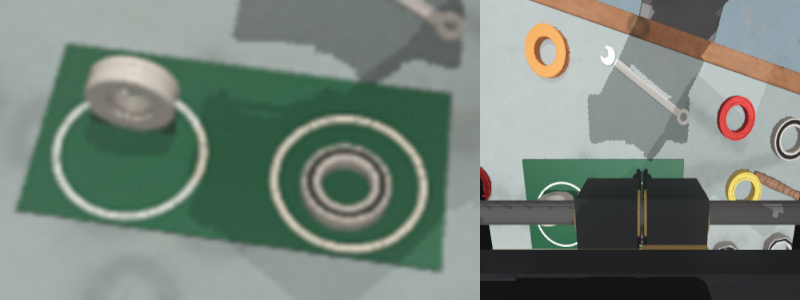

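The bearing lies flat at (346,187), fully inside its circle (centre about (349,182)). The setting ring still stands at (132,92), and the arm is clear of everything.

```bash
python3 -c "
from cell import *
print(job_done())"
```

```text
the job is handed in; nothing more can be done
None
```

The bearing was tipped over and lies flat inside its white circle, the setting ring still stands where it was, and the job is handed in at about 9 s on the robot's clock.

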